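# Lay a standing carton down on the taping board

## Task

The tall carton that stands upright on the plywood taping board has to be sealed: tip it over along the board, towards the steel stop bar, so that it lies flat on its broad side, then slide it along until its lid end (the end that was on top) rests squared up against the stop bar, with the whole carton on the board. Let go of it, and leave the other things on the table, the second carton included, standing where they are.

Things in the scene. Friction and masses are not known exactly. Their poses are not given: they have to be found in the camera images.
- carton: carton to lay down: closed rigid cardboard box standing on the board near one end, 130 mm wide (its x), 90 thick (its y), 210 tall (its z, to the lid end), 0.28 to 0.56 kg, weight in the middle, friction 0.48 to 0.72; too thick for most grippers. Origin: centre of its foot end (the underside; once it lies, the upright end face). Standing, its y is within 6 degrees of the board's y
- carton_top (a point): centre of the carton's lid end, 210 mm from the foot end along the carton's z; axes as the carton's
- board: plywood taping board screwed to the table, 220 mm (x) by 500 mm (y), 12 mm thick, top face at z = 0.012; origin: centre of its underside; y runs along its length, z up; turned up to 14 degrees to either side
- stop: steel stop bar fixed across the board near the end opposite to the carton (either end: they swap places), 200 mm (x, across the board) by 24 (y), 35 tall, standing on the board; origin: centre of its underside; axes as the board's; faces 12 mm either side of the origin. Once the carton has fallen some 45 to 110 mm are left between its lid end and the bar
- spare_carton: second carton, same make and size as the first (130 x 90 x 210 mm), standing upright on the bare table beyond the board's +y end; origin: centre of its underside
- tea_bottle: tea bottle, 64 mm across, 210 mm tall, standing beyond the board's -y end; origin: centre of its underside
- pot: red lidded enamel pot, 114 mm across, 121 mm tall with its lid knob, handle on its +y side, beside the board on the side away from the robot; origin: centre of its underside
- tape_roll: roll of clear tape lying flat, 96 mm across, 36 mm high, beside the board on the robot's side; origin: centre of its underside
- small_roll: small roll of paper tape lying flat, 72 mm across, 20 mm high, beside the board on the robot's side; origin: centre of its underside
- dispenser: wooden tape dispenser, 60 x 150 mm, 90 mm tall, beside the board on the side away from the robot; origin: centre of its underside
Not all that is in view belongs to the job. What is shaped like the carton but green or yellow is not meant.

How it is judged:
On the way:
1. the carton lies flat on its broad side on the board (angle between the y axis of carton and the z axis of board, either way round below 0.08 rad and height (world z) of carton between 0.045 and 0.075 m), for 0.2 s.
At the end, for the whole second after the job is handed in: The carton lies on a broad side on the board, within 0.08 rad of flat, at rest, the centre of its lid end within 10 mm of the stop bar's face, its length within 0.12 rad of the board's, both its ends within 50 mm of the board's centre line (all of step 1 and angle between the z axis of carton and the y axis of board, either way round below 0.12 rad and y of carton_top in the frame of stop between -0.022 and 0.022 m and x of carton_top in the frame of stop between -0.05 and 0.05 m and x of carton in the frame of board between -0.05 and 0.05 m and linear speed of carton below 0.01 m/s); the robot touches nothing.
It fails at once if the second carton is moved by more than 30 mm or tipped (distance of spare_carton from where it was at the start of the episode above 0.03 m or angle between spare_carton's own z axis and vertical above 0.3 rad).
It fails at once if the tea bottle is moved by more than 30 mm or tipped (distance of tea_bottle from where it was at the start of the episode above 0.03 m or angle between tea_bottle's own z axis and vertical above 0.3 rad).
It fails at once if the pot is moved by more than 30 mm or tipped (distance of pot from where it was at the start of the episode above 0.03 m or angle between pot's own z axis and vertical above 0.3 rad).
It fails at once if the dispenser is moved by more than 30 mm or tipped (distance of dispenser from where it was at the start of the episode above 0.03 m or angle between dispenser's own z axis and vertical above 0.3 rad).
It fails at once if a tape roll is moved by more than 30 mm or tipped (distance of any of tape_roll, small_roll from where it was at the start of the episode above 0.03 m or angle between any of tape_roll, small_roll's own z axis and vertical above 0.3 rad).
It also fails if it takes over 48 s, if anything falls off the work surface, if the arm or the gripper's body presses on something with over 40 N, if the wrist force passes 120 N, or if a joint passes its speed limit or range.

## Robot

A 6-joint arm with a two-finger parallel gripper is mounted at the origin on the work surface. World frame = base frame: x ahead of the robot, y to its left, z up, the work surface at z = 0. Lengths are in m, angles in rad, forces in N, time in s.
With the tool pointing down it reaches from about 0.25 to 0.775 m from the base axis. Payload 8.9 kg.
Tool frame: the origin (TCP) lies between the finger pads; the fingertips stand 22 mm ahead of it and the grasp point (between the pads) lies 3 mm ahead of it; z points along the fingers, y is the direction in which the jaws open and shut (so a half turn about z gives the same grasp; the last joint's range is limited). The gripper opens to 85 mm and grips with 20 to 120 N. Pads are 22 mm wide; open, the fingers measure 114 mm over their backs; the gripper's body (76 mm by 85 mm) begins 54 mm behind the grasp point. The pads swing forward as they close: fully open they stand 13 mm farther back than shut.
Start: joints at [1.05, 0.291, -0.153, 1.127, 0, 1.431], TCP at [0.196, 0.487, 0.253] pointing down, gripper open.
Joint ranges: [-2.52, 2.52], [-0.91, 1.74], [-1.3, 1.37], [-1.96, 2.02], [-1.52, 1.47], [-3.14, 3.14]. Speed limits (rad/s): [2.22, 2.22, 2.79, 3.14, 3.14, 3.14].

## Interface

Orientations are given as [roll, pitch, yaw] about the fixed x, y, z axes, in that order (R = Rz(yaw) Ry(pitch) Rx(roll)).
In Python, from bench import bot, eyes gives the robot as it stands.
- The arm moves only by the tool jog_arm, never from a script. Its argument "series" is a list of rows, each a list of 5 numbers: the opening, from 0 (shut) to 1 (fully open), then the shift along the world's x, y, z in mm, then the turn about the world's z in rad. A call has 1 to 8 rows; each row shifts and turns the pose as measured when the row begins; what a row does not reach is not made up. A row lasts 1/12 s, in which the tool goes at most 41.7 mm and 7.16 degrees, less where a joint would pass 70% of its speed; a pose out of reach is approached as far as the arm can. A call with a gripper value outside its range is refused whole. The fingers move at their own pace and stop on an object; the grip force is fixed at half the most. Time passes only in rows, so rows that do not move let the fingers close. It gives the time, the measured TCP pose, the force and the opening at its end, in the units of the state.
- bot.state(): the state, without advancing time (a new reading comes with each control period).
- eyes.read_camera(name): name is "side" or "top"; returns a dict with "image" (400x640x3 uint8, red, green, blue), "fovy" (degrees; the focal length in pixels is half the picture's height over the tangent of half this angle, whatever the lens; pixels are square), "cx", "cy" (the principal point, pixels), "extrinsics" (4x4, takes a point from world to camera coordinates). Camera axes: x right, y up, looking along -z (the intrinsics and any distortion apply to the point x, -y, -z); pixel columns grow to the right and rows downward; lengths in m; the calibration is good to about 2 mm. A picture is of the moment at which its call begins. There is no depth.
- bot.sign_off(): hands the job in, once; it reports no verdict.
The state is a dict: "time_s": time; "q": joint angles; "qd": joint speeds; "tau": joint torques, N m; "tool_pos": TCP position; "ee_rot": TCP orientation; "contact_force": force on the tool from outside, world axes, zero at the start; "moment": the same for the moment, N m; "width": finger opening in m.
Only numpy, scipy, OpenCV 4.12 (cv2) and the standard library are available. Lean on these libraries where they do the work, as an engineer would, in place of code of your own. Each camera call takes 0.05 s, during which the arm holds its last target. There are 200 camera calls.

## Working session

There is one attempt and no reset: what is moved stays moved. The work goes in short steps, Python scripts to look and compute and a tool call to move; the robot and the scene stay as the last step left them, time stands still between calls to the robot, and variables do not carry over. Pictures are saved under pics/ and viewed, about 8 in all and at most 12, crops included, and the job is handed in when it is done.

Besides the shell and the picture viewer there is one more tool, called after "Emit:" by a JSON object that holds its "fn" and its "kwargs". jog_arm: Moves the arm, as the interface text tells. Its arguments: {"type":"object","properties":{"series":{"type":"array"}},"required":["series"]}

```bash
mkdir -p pics; ls
cat > h.py <<'E'
import numpy as np, cv2
from bench import bot, eyes
def cam(n):
    c=eyes.read_camera(n); np.savez(f'/tmp/{n}.npz',**{k:v for k,v in c.items() if v is not None and k!='x'},allow_pickle=True); return c
def load(n): return dict(np.load(f'/tmp/{n}.npz',allow_pickle=True))
def fxy(c):
    return 200/np.tan(np.radians(float(c['fovy']))/2)
def ray(c,u,v):
    f=fxy(c);E=np.array(c['extrinsics']);d=np.array([(u-c['cx'])/f,-(v-c['cy'])/f,-1.])
    R=E[:3,:3];return -R.T@E[:3,3],R.T@d
def px2z(c,u,v,z):
    o,d=ray(c,u,v);return o+d*(z-o[2])/d[2]
def proj(c,p):
    E=np.array(c['extrinsics']);q=E[:3,:3]@p+E[:3,3];f=fxy(c)
    return float(c['cx'])+f*q[0]/-q[2],float(c['cy'])+f*q[1]/q[2]
E
python3 - <<'E'
from h import *
for n in('side','top'):
    c=cam(n);print(n,{k:v for k,v in c.items() if k!='image'})
    cv2.imwrite(f'pics/{n}0.png',c['image'][...,::-1])
print(bot.state())
E
```

```text
pics
side {'fovy': 50.73687163064927, 'cx': 323.1235684170326, 'cy': 200.51507443920855, 'extrinsics': array([[-0.92115621,  0.38918473, -0.00254699,  0.52041915],
       [-0.26633893, -0.62559524,  0.73327632,  0.01449904],
       [ 0.28378657,  0.6761404 ,  0.67992599, -1.5030876 ],
       [ 0.        ,  0.        ,  0.        ,  1.        ]])}
top {'fovy': 47.61793278082225, 'cx': 321.7808790636406, 'cy': 195.13227716359955, 'extrinsics': array([[-0.02248956, -0.99959352, -0.01752165,  0.014567  ],
       [ 0.9813886 , -0.02541645,  0.19034292, -0.58608156],
       [-0.19071088, -0.01291482,  0.98156129, -1.56250269],
       [ 0.        ,  0.        ,  0.        ,  1.        ]])}
{'time_s': 0.1, 'q': array([ 1.04972047e+00,  2.91209378e-01, -1.53982724e-01,  1.12666284e+00,
       -2.60915187e-05,  1.43148568e+00]), 'qd': array([ 0.00228862, -0.00051332,  0.00279903,  0.00136755,  0.00026817,
       -0.00052141]), 'tau': array([ 1.26905026e-03, -5.37978530e+01,  3.31917715e+01,  9.30474635e-03,
       -2.18347459e-04, -1.09648184e-05]), 'tool_pos': array([0.19544322, 0.48692314, 0.25282269]), 'ee_rot': array([-3.14054068e+00, -1.21160288e-04,  2.75982739e+00]), 'contact_force': array([0.46327723, 0.16992057, 0.13206047]), 'moment': array([-0.05203395, -0.01878126,  0.04823641]), 'width': 0.08567086868346399}
```

View pics/side0.png

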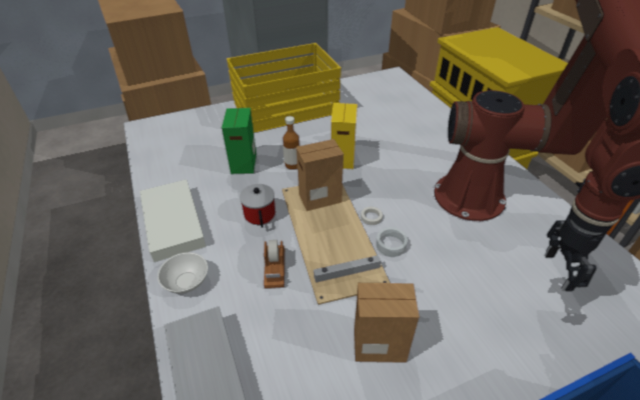

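View pics/top0.png

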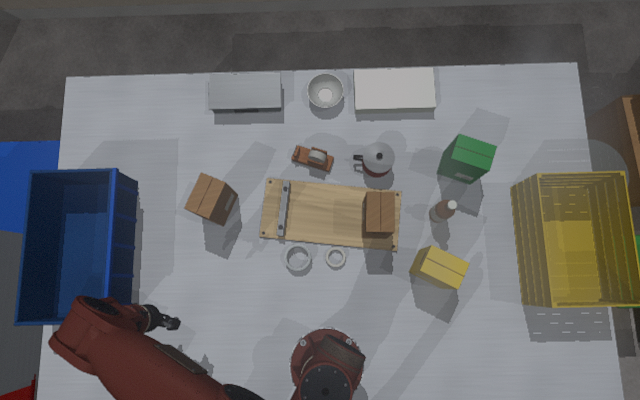

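Candidates for the carton, in top-view pixels:
- brown carton on the board: (379,213)
- brown spare carton off the board: (211,198)
- green carton: (468,158)
- yellow carton: (442,266)

I choose the brown one on the board, at its -y end. The stop bar is at the +y end, at (283,210). The next crop should confirm this.

Run:
```python
from h import *
c=load('top');im=c['image'][165:265,250:410]
cv2.imwrite('pics/crop1.png',cv2.resize(im,None,fx=5,fy=5,interpolation=cv2.INTER_CUBIC)[...,::-1])
```

```text
(no output)
```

View pics/crop1.png

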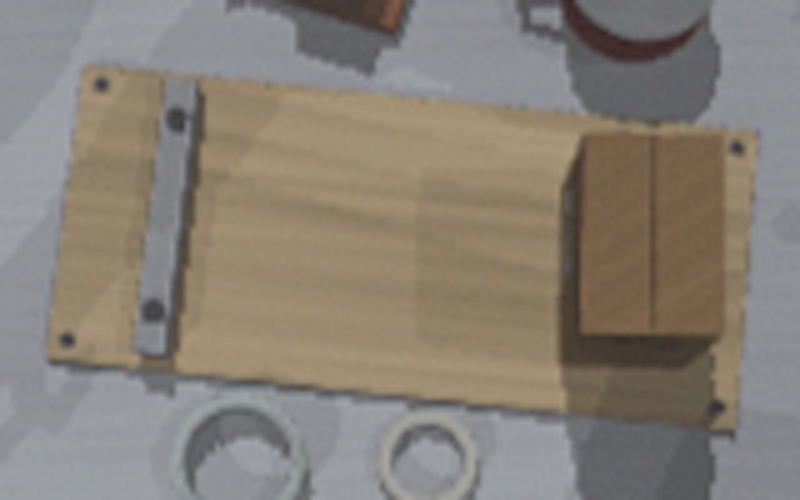

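Run:
```python
from h import *
c=load('top')
def P(pts,z): return np.array([px2z(c,250+(u-2)/5,165+(v-2)/5,z) for u,v in pts])
def show(n,pts,z):
    p=P(pts,z);print(n,p[:,:2].round(4).tolist(),'ctr',p.mean(0).round(4)[:2],'sides',[round(float(np.linalg.norm(p[i]-p[(i+1)%4])),3) for i in range(4)])
    return p
b=show('board',[(85,65),(758,130),(735,430),(48,360)],.012)
s=show('stop',[(165,80),(200,83),(170,355),(135,352)],.047)
k=show('cart',[(582,135),(724,135),(720,335),(580,332)],.222)
for n,p in(('b',b),('s',s),('k',k)):
    d=(p[0]-p[1])+(p[3]-p[2]); e=(p[0]-p[3])+(p[1]-p[2])
    print(n,'y-axis ang from +y',np.degrees(np.arctan2(-d[0],d[1])),'x-axis',np.degrees(np.arctan2(e[1],e[0])))
for n,uv,z in(('spare',(211,198),.21),('bottle',(452,205),.21),('pot',(379,156),.121),('disp',(316,157),.08),('tape',(297,258),.036),('small',(336,257),.02)):
    print(n,px2z(c,*uv,z).round(3))
# foot check side
cs=load('side')
for p in list(b)+list(k): print(np.round(proj(cs,p)),end=' ')
```

```text
board [[0.6664, 0.204], [0.6043, -0.2906], [0.386, -0.262], [0.448, 0.2307]] ctr [ 0.5262 -0.0295] sides [0.499, 0.22, 0.497, 0.22]
stop [[0.6454, 0.1412], [0.6425, 0.1158], [0.4458, 0.1388], [0.4486, 0.1636]] ctr [0.5455 0.1398] sides [0.026, 0.198, 0.025, 0.198]
cart [[0.5619, -0.1435], [0.5596, -0.234], [0.4316, -0.2247], [0.4356, -0.137]] ctr [ 0.4972 -0.1848] sides [0.091, 0.128, 0.088, 0.126]
b y-axis ang from +y -7.169078056387817 x-axis -7.212053594774417
s y-axis ang from +y -6.402697190521403 x-axis -6.591333014152459
k y-axis ang from +y -2.0550337219833743 x-axis -3.5396090812448624
spare [0.556 0.357 0.21 ]
bottle [ 0.514 -0.417  0.21 ]
pot [ 0.707 -0.202  0.121]
disp [0.721 0.018 0.08 ]
tape [0.367 0.093 0.036]
small [ 0.368 -0.045  0.02 ]
[318. 302.] [282. 188.] [340. 178.] [392. 284.] [306. 162.] [296. 146.] [334. 139.] [344. 154.]
```

The sizes match: board 0.499 x 0.220, carton 0.090 x 0.128, stop 0.198 x 0.025. So the choice holds and there's no lens distortion to worry about. I'll move behind the carton with the jaws open and aligned with its width.

Emit:
{"fn": "jog_arm", "kwargs": {"series": [[1, 10, -20, 30, -0.12], [1, 15, -37, 10, -0.12], [1, 15, -38, 5, -0.12], [1, 15, -38, 0, -0.12], [1, 15, -38, 0, -0.12], [1, 15, -38, 0, -0.12], [1, 15, -38, 0, -0.12], [1, 15, -38, 0, -0.12]]}}

```text
time_s: 0.77
tool_pos: [0.3082, 0.1975, 0.2962]
ee_rot: [-3.138, -0.002, 1.773]
contact_force: [2.2, -0.1, 0.4]
width: 0.0852
```

Emit:
{"fn": "jog_arm", "kwargs": {"series": [[1, 15, -38, 0, -0.12], [1, 15, -38, 0, -0.12], [1, 15, -38, 0, -0.06], [1, 15, -38, 0, 0], [1, 15, -38, 0, 0], [1, 15, -38, 0, 0], [1, 15, -38, 0, 0], [1, 15, -38, 0, 0]]}}

```text
time_s: 1.43
tool_pos: [0.4251, -0.1152, 0.2963]
ee_rot: [-3.14, -0.003, 1.448]
contact_force: [1.3, 0.7, 1.2]
width: 0.0858
```

Emit:
{"fn": "jog_arm", "kwargs": {"series": [[1, 14, -35, 0, 0.04], [1, 14, -35, 0, 0.03], [1, 14, -35, 0, 0], [1, 14, -35, 0, 0], [1, 10, -30, 0, 0], [1, 0, 0, -35, 0], [1, 0, 0, -35, 0], [1, 0, 0, -20, 0]]}}

```text
time_s: 2.1
tool_pos: [0.4966, -0.3075, 0.2052]
ee_rot: [3.134, 0.005, 1.512]
contact_force: [-0.2, 0.4, 0.2]
width: 0.0852
```

Run:
```python
from h import *
s=bot.state();print(s['tool_pos'],s['ee_rot'],s['contact_force'])
c=cam('side');a=cv2.resize(c['image'][80:320,220:460],None,fx=2.4,fy=2.4,interpolation=cv2.INTER_CUBIC)
cv2.imwrite('pics/s1.png',a[...,::-1])
```

```text
[ 0.49655018 -0.30750424  0.20524483] [3.13381632 0.00473622 1.51161748] [-0.15088859  0.37449628  0.18464587]
```

View pics/s1.png

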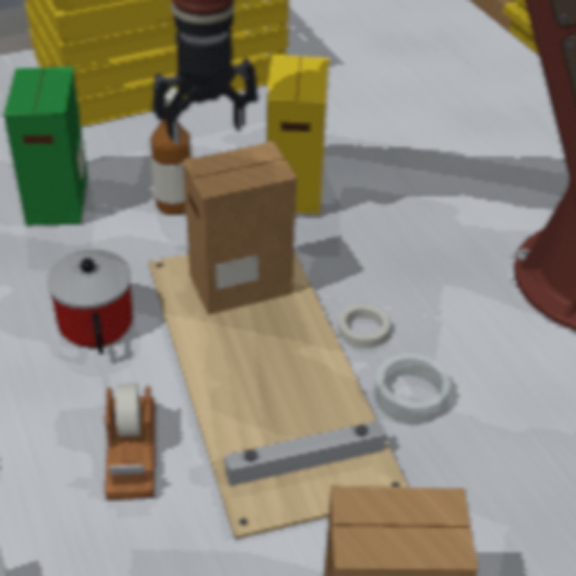

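The view shows the fingers, at crop (172,130) and (240,125), behind the carton, clear of the bottle and with almost no force. Next, push along +y.

Emit:
{"fn": "jog_arm", "kwargs": {"series": [[1, -2, 25, 0, 0.01], [1, -1, 20, 0, 0], [1, 0, 10, 0, 0], [1, 0, 8, 0, 0], [1, 0, 8, 0, 0], [1, 0, 8, 0, 0], [1, 0, 8, 0, 0], [1, 0, 8, 0, 0]]}}

```text
time_s: 2.82
tool_pos: [0.4913, -0.2085, 0.2021]
ee_rot: [3.14, 0.001, 1.519]
contact_force: [-0.4, 0.4, 0.7]
width: 0.0852
```

Emit:
{"fn": "jog_arm", "kwargs": {"series": [[1, 0, 8, 0, 0], [1, 0, 8, 0, 0], [1, 0, 8, 0, 0]]}}

```text
time_s: 3.07
tool_pos: [0.4917, -0.1824, 0.2027]
ee_rot: [3.139, 0.002, 1.519]
contact_force: [0.7, 0.2, 0.4]
width: 0.0853
```

Run:
```python
from h import *
c=cam('side');a=cv2.resize(c['image'][80:320,220:460],None,fx=2.4,fy=2.4,interpolation=cv2.INTER_CUBIC)
cv2.imwrite('pics/s2.png',a[...,::-1])
```

```text
(no output)
```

View pics/s2.png

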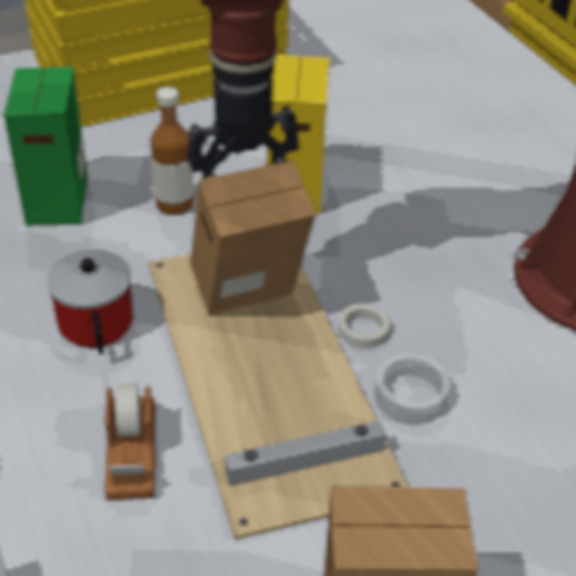

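The carton is tilting about its front edge, which has stayed at crop (210,310)–(300,292). I'll keep pushing.

Emit:
{"fn": "jog_arm", "kwargs": {"series": [[1, 0, 8, 0, 0], [1, 0, 8, 0, 0], [1, 0, 8, 0, 0], [1, 0, 8, 0, 0], [1, 0, 8, 0, 0], [1, 0, 6, 0, 0], [1, 0, 4, 0, 0], [1, 0, 0, 0, 0]]}}

```text
time_s: 3.78
tool_pos: [0.4909, -0.1244, 0.2022]
ee_rot: [3.141, -0.0, 1.521]
contact_force: [-0.4, -0.7, 0.3]
width: 0.0854
```

Emit:
{"fn": "jog_arm", "kwargs": {"series": [[1, 0, 0, 0, 0], [1, 0, 0, 0, 0], [1, 0, 0, 0, 0], [1, 0, 0, 0, 0], [1, 0, -20, 10, 0], [1, 0, -35, 10, 0], [1, 0, -35, 0, 0], [1, 0, -20, 0, 0]]}}

```text
time_s: 4.45
tool_pos: [0.4904, -0.2354, 0.2231]
ee_rot: [-3.141, -0.001, 1.527]
contact_force: [0.1, 0.0, -0.8]
width: 0.0857
```

Run:
```python
from h import *
s=bot.state();print(s['tool_pos'],s['ee_rot'])
c=cam('side');cam('top')
t=load('top')['image'][155:275,250:410]
a=cv2.resize(c['image'][80:320,220:460],None,fx=1.2,fy=1.2)
b=cv2.resize(t,None,fx=5,fy=5,interpolation=cv2.INTER_CUBIC)
cv2.imwrite('pics/t3.png',b[...,::-1]);cv2.imwrite('pics/s3.png',a[...,::-1])
```

```text
[ 0.49039701 -0.23537812  0.22305377] [-3.14148849e+00 -7.05378843e-04  1.52660858e+00]
```

View pics/t3.png

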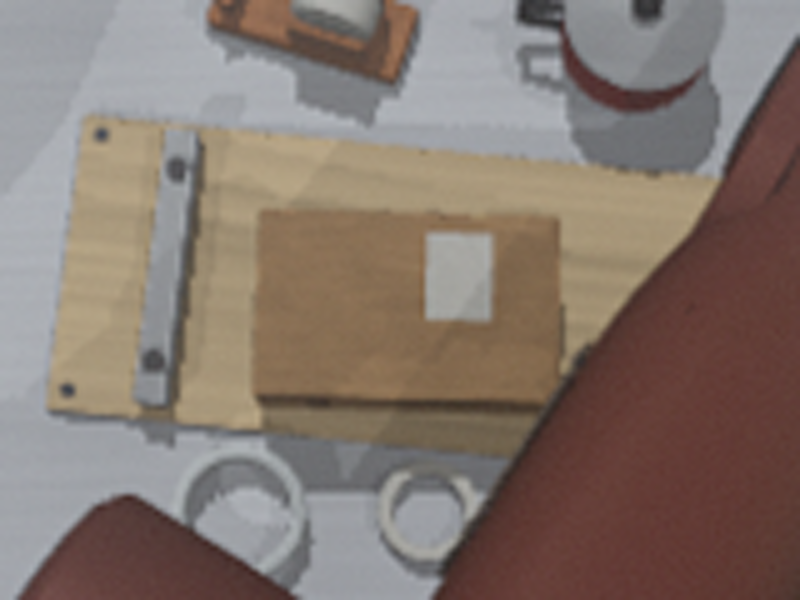

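It's lying broad side down. The top-face corners in the crop are (258,210), (560,216), (560,402) and (255,398), about 5° off the board.

Run:
```python
from h import *
c=load('top')
p=np.array([px2z(c,250+(u-2)/5,155+(v-2)/5,.102) for u,v in [(258,210),(560,216),(560,402),(255,398)]])
print(p.round(4));lid=(p[0]+p[3])/2;foot=(p[1]+p[2])/2
O=np.array([.5262,-.0295]);a=np.radians(7.1);Y=np.array([np.sin(a),np.cos(a)]);X=np.array([Y[1],-Y[0]])
for n,q in(('lid',lid),('foot',foot)): r=q[:2]-O;print(n,q[:2].round(4),'board',r@X,r@Y)
d=lid-foot;print('ang from +y',np.degrees(np.arctan2(d[0],d[1])),np.linalg.norm(d))
```

```text
[[ 0.5741  0.0713  0.102 ]
 [ 0.5644 -0.1377  0.102 ]
 [ 0.4356 -0.1327  0.102 ]
 [ 0.4434  0.0752  0.102 ]]
lid [0.5087 0.0732] board -0.030023378461958985 0.09979552247406316
foot [ 0.5    -0.1352] board -0.012902761170088472 -0.10813730055704517
ang from +y 2.3930406131934947 0.20863646476620742
```

Emit:
{"fn": "jog_arm", "kwargs": {"series": [[1, 0, 20, -20, -0.04], [1, 0, 20, -35, -0.04], [1, 0, 0, -35, 0], [1, 0, 0, -30, 0], [1, 0, 0, -20, 0], [1, 0, 0, -12, 0], [1, 0, 0, 0, 0]]}}

```text
time_s: 5.13
tool_pos: [0.4895, -0.1927, 0.0661]
ee_rot: [3.138, -0.0, 1.436]
contact_force: [-1.0, 0.3, 0.3]
width: 0.0855
```

Emit:
{"fn": "jog_arm", "kwargs": {"series": [[1, 2, 16, 1, 0.01], [1, 2, 14, 1, 0], [1, 1, 8, 0, 0], [1, 1, 8, 0, 0], [1, 1, 8, 0, 0], [1, 1, 8, 0, 0], [1, 1, 8, 0, 0], [1, 1, 8, 0, 0]]}}

```text
time_s: 5.8
tool_pos: [0.5005, -0.1112, 0.0709]
ee_rot: [3.136, 0.001, 1.444]
contact_force: [-0.7, -0.4, -1.0]
width: 0.0851
```

Emit:
{"fn": "jog_arm", "kwargs": {"series": [[1, 1, 6, 0, 0], [1, 0, 0, 0, 0]]}}

```text
time_s: 5.97
tool_pos: [0.5019, -0.1031, 0.0711]
ee_rot: [3.136, 0.001, 1.445]
contact_force: [0.0, 0.0, 0.2]
width: 0.0853
```

Run:
```python
from h import *
c=cam('top')
b=cv2.resize(c['image'][155:275,250:410],None,fx=5,fy=5,interpolation=cv2.INTER_CUBIC)
cv2.imwrite('pics/t4.png',b[...,::-1]);print(bot.state()['contact_force'])
```

```text
[ 0.05297473 -0.07298763  0.69038521]
```

View pics/t4.png

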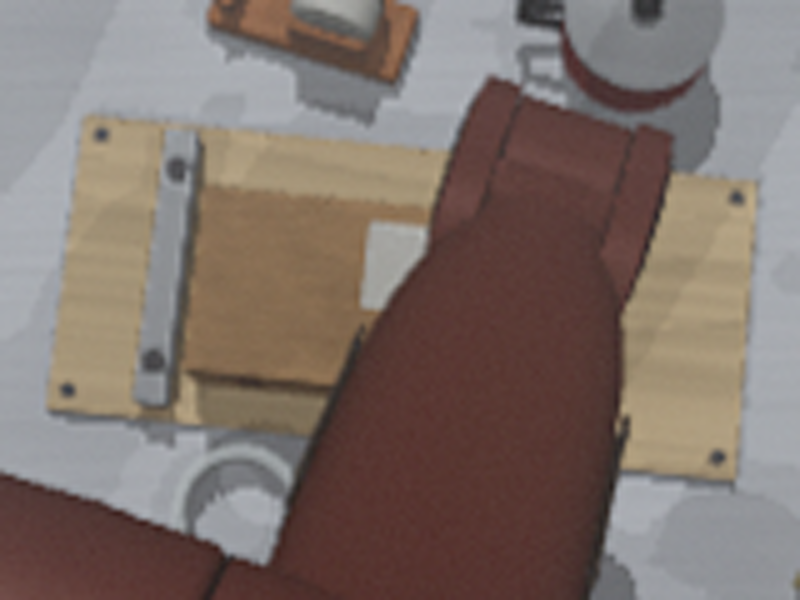

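The lid edge, crop (203,185)–(187,372), is parallel to the bar and about a centimetre short of it. I'll push gently until it makes contact.

Emit:
{"fn": "jog_arm", "kwargs": {"series": [[1, 1, 5, 0, 0], [1, 1, 4, 0, 0], [1, 0, 4, 0, 0], [1, 0, 3, 0, 0]]}}

```text
time_s: 6.35
tool_pos: [0.5042, -0.0882, 0.0711]
ee_rot: [3.136, 0.004, 1.443]
contact_force: [-4.7, -19.4, 4.0]
width: 0.0858
```

Run:
```python
from h import *
s=bot.state();print(s['tool_pos'],s['contact_force'])
```

```text
[ 0.50419412 -0.08820002  0.07113331] [ -4.68320258 -19.41853591   4.00050698]
```

The force is now 19 N, reached at the predicted pose, so the lid end is against the bar. I'll back off, rise, and move clear for the final check.

Emit:
{"fn": "jog_arm", "kwargs": {"series": [[1, -1, -8, 0, 0], [1, -3, -25, 0, 0], [1, -2, -30, 0, 0], [1, 0, 0, 35, 0], [1, 0, 0, 38, 0], [1, 0, 0, 38, 0], [1, 0, 0, 38, 0], [1, 0, 0, 35, 0]]}}

```text
time_s: 7.02
tool_pos: [0.4906, -0.1519, 0.2539]
ee_rot: [-3.132, -0.005, 1.443]
contact_force: [1.6, -0.5, -1.0]
width: 0.0856
```

Emit:
{"fn": "jog_arm", "kwargs": {"series": [[1, -20, -30, 15, 0], [1, -25, -32, 0, 0], [1, -25, -32, 0, 0], [1, -25, -32, 0, 0], [1, -25, -32, 0, 0], [1, -25, -20, 0, 0], [1, 0, 0, 0, 0], [1, 0, 0, 0, 0]]}}

```text
time_s: 7.68
tool_pos: [0.3421, -0.3388, 0.2801]
ee_rot: [3.133, -0.001, 1.448]
contact_force: [0.0, -0.1, 0.5]
width: 0.0854
```

Run:
```python
from h import *
c=cam('top')
b=cv2.resize(c['image'][155:275,250:410],None,fx=5,fy=5,interpolation=cv2.INTER_CUBIC)
cv2.imwrite('pics/t5.png',b[...,::-1]);s=bot.state();print(s['tool_pos'],s['contact_force'])
```

```text
[ 0.34230133 -0.33857634  0.28005195] [ 0.57183087 -0.05679617 -0.65842991]
```

View pics/t5.png

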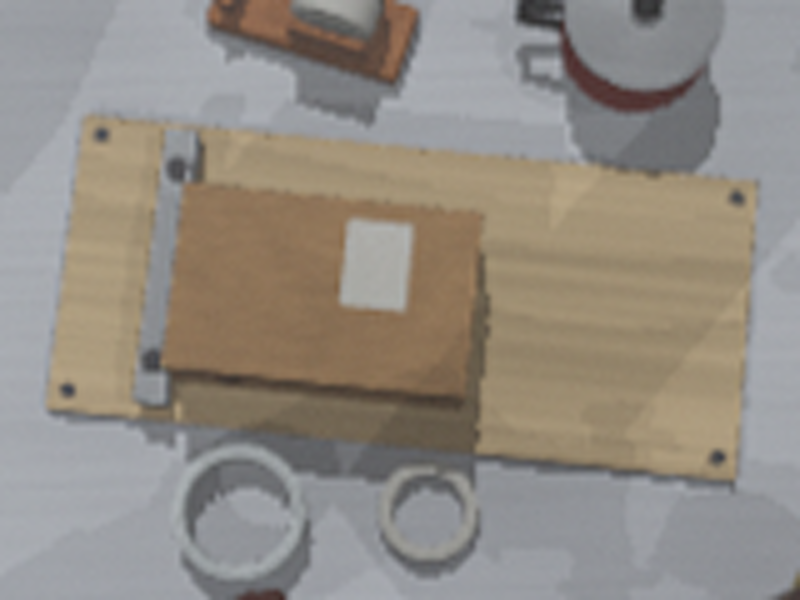

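The lid end, (183,184)–(163,370), is at the bar, and the foot end is (483,212)–(465,400). The tape rolls, pot and dispenser look unmoved. I'll check the numbers next.

Run:
```python
from h import *
c=load('top')
p=np.array([px2z(c,250+(u-2)/5,155+(v-2)/5,.102) for u,v in [(183,184),(483,212),(465,400),(163,370)]])
lid=(p[0]+p[3])/2;foot=(p[1]+p[2])/2
O=np.array([.5262,-.0295]);S=np.array([.5455,.1398]);a=np.radians(7.1);Y=np.array([np.sin(a),np.cos(a)]);X=np.array([Y[1],-Y[0]])
d=lid-foot
print('lid in stop',(lid[:2]-S)@X,(lid[:2]-S)@Y,'foot board x',(foot[:2]-O)@X,'ang',np.degrees(np.arctan2(d[0],d[1]))-7.1,np.linalg.norm(d))
```

```text
lid in stop -0.01523707358783193 -0.011135094284708224 foot board x -0.016642377912971656 ang -0.10122570957577004 0.20853280494937285
```

All of it is within limits: lid at y = -11 mm in the stop frame (face at -12), ends 15 and 17 mm off centre, and 0.1° off square. Handing in.

```bash
python3 -c "
from bench import bot
print(bot.sign_off())"
```

```text
the job is handed in; nothing more can be done
None
```

The carton lies flat on its broad side on the board, with its lid end squared up against the stop bar, and I've handed the job in. I tipped it over with the open fingers against its upper back. Then I slid it along by its foot end until contact with the bar showed about 19 N, and moved the arm clear.

I took the last measurements from the top camera (about 2 mm calibration) before handing in:

| Check | Measured | Limit |
|---|---|---|
| Lid end, y in the stop's frame | -11 mm (bar face at -12 mm) | ±22 mm |
| Lid end off the centre line | 15 mm | 50 mm |
| Foot end off the centre line | 17 mm | 50 mm |
| Angle to the board's length | 0.1° | 6.9° |
| Time used | about 8 s | 48 s |

In the last top view, the pot, dispenser and both tape rolls stood where they were. That crop didn't show the spare carton or the bottle. I didn't measure either again, but nothing in the moves came near the spare carton, and the bottle was still upright in a side view midway through the tip.

No check failed or disagreed. I judged "flat" from the top view and the measured 209 mm length, not from a separate height measurement.

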